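# Put the amber bottle on the bottle roller

### The arm

A 6-joint arm with a two-finger parallel gripper is mounted at the origin on a cart in front of the work surface, level with it; the furniture and walls round the work are solid. World frame = base frame: x ahead of the robot, y to its left, z up, the work surface at z = 0. Lengths are in m, angles in rad, forces in N, time in s.
With the tool pointing down it reaches from about 0.375 to 0.9 m from the base axis. Payload 3.1 kg.
Tool frame: the origin (TCP) lies on the centre line of the jaws, within the pads' length; the fingertips stand ahead of it and the grasp point (between the pads) lies 3 mm ahead of it (robot.tip_reach is the z of the fingertips in the tool frame, in m); z points along the fingers, y is the line along which they close (so a half turn about z gives the same grasp; the last joint's range is limited). The gripper opens to 87 mm and grips with 3 to 60 N. Pads are 19 mm wide; open, the fingers measure 117 mm over their backs; the gripper's body (75 mm by 190 mm) begins 51 mm behind the grasp point.
Start: joints at [1.103, 0.527, 1.433, -0, 1.181, -0.178], TCP at [0.178, 0.599, 0.245] pointing down, gripper open.
Joint ranges: [-3.08, 3.08], [-0.75, 2.2], [0.22, 2.44], [-1.43, 4.57], [0, 2.65], [-2.85, 2.85]. Speed limits (rad/s): [2.79, 2.79, 3.14, 3.14, 3.14, 3.14].

### API

Orientations are given as a unit quaternion [x, y, z, w].
In Python, from rig import sensors, eyes, ticket, robot gives the robot as it stands.
- The arm moves only by the tool drive_tool, never from a script. Its argument "deltas" is a list that holds one entry, the list of rows, each a list of 6 numbers: the shift along the tool's x, y, z in mm, then the turn, a rotation vector about the tool's x, y, z in rad. A call has 1 to 8 rows; each row shifts and turns the commanded pose from where the row before left it, along the tool's axes as they then stand; what a row does not reach is not made up. A row lasts 1/12 s, in which the tool goes at most 41.7 mm and 7.16 degrees, less where a joint would pass 70% of its speed; a pose out of reach is approached as far as the arm can. A call is refused whole if a number of a shift passes 41.7 or a number of a turn 0.125, either way. A call with a gripper value outside its range is refused whole. "gripper" is the opening in per cent of the stroke, from 0 (shut) to 100 (fully open), set as the call begins (left out, the last holds). The fingers move at their own pace and stop on an object; "squeeze" is the grip in N (left out, the last holds). Time passes only in rows, so rows that do not move let the fingers close. It gives the time, the measured TCP pose, the force, the opening and the grip force at its end, in the units of the state.
- sensors.get_obs(): the state, without advancing time (a new reading comes with each control period).
- eyes.camera(name): name is "scene" or "side" or "wrist"; returns a dict with "img" (384x512x3 uint8, red, green, blue), "fov_y" (degrees; the focal length in pixels is half the picture's height over the tangent of half this angle, whatever the lens; pixels are square), "cx", "cy" (the principal point, pixels), "D" ([k1, k2, p1, p2, k3] as OpenCV has them; the pictures are not rectified), "xyz" and "attitude" of the camera in the world; the wrist camera has in their place "hand_eye" (4x4, takes a point from camera to tool coordinates, whose origin is the TCP and whose axes are the flange's). Camera axes: x right, y up, looking along -z (the intrinsics and any distortion apply to the point x, -y, -z); pixel columns grow to the right and rows downward; lengths in m; the calibration is good to about 2 mm. A picture is of the moment at which its call begins: read the wrist's pose just before it. There is no depth.
- ticket.hand_in(): hands the job in; it is judged then, once.
The state is a dict: "time": time; "q": joint angles; "joint_velocities": joint speeds; "joint_torque": joint torques, N m; "position": TCP position; "tool_rot": TCP orientation; "ft_force": force on the tool from outside, world axes, zero at the start; "moment": the same for the moment, N m; "grip_width": finger opening in m; "grip_force": force on a finger pad.
Only numpy, scipy, OpenCV 4.12 (cv2) and the standard library are available. Lean on these libraries where they do the work, as an engineer would, in place of code of your own. Each camera call takes 0.05 s, during which the arm holds its last target. There are 200 camera calls.

### The job

Slide open the clear cover above the amber bottle in the dry store, lift the bottle out by its cap and park it leaning in the groove of the angled V-block, letting go of it. Then take it again round its body, lay it lengthwise on the two rollers of the bottle roller, and slide the store's cover fully shut again. Leave the red-capped jar and the other things on the bench alone.

Things in the scene. Friction and masses are not known exactly. Their poses are not given: they have to be found in the camera images.
- amber_bottle: closed amber bottle with a black cap, 114 mm tall; body 58 mm in diameter up to about 80 mm, then a sloping shoulder, cap 46 mm in diameter from 98 to 114 mm; 0.17 to 0.34 kg. Origin at the centre of its underside, z towards the cap. Starts upright in either compartment of the store; pinched by the cap it swings easily about the line between the fingers
- bottle_mid (a point): the middle of the bottle on its axis, 57 mm above its underside
- store: fixed white dry store, clear front window, two clear sliding covers on top: 150 mm (its x) by 220 (its y), rails up to 139. Origin at the centre of its underside, z up, y along the covers' tracks. Floor 6 mm thick; a partition at y = 0 parts the left (+y) from the right (-y) compartment, each 103 mm (y) by 140 (x). With a cover open, the mouth is 83 mm (y) by 130 (x)
- cover_left (a joint): slide of the left cover (upper track, its top 135.5 mm above the bench), which lies over the left (+y) compartment: 0 = shut, grows to 0.084 m as it slides towards -y of the store, over the right cover; it stays where left, friction about 1.2 N
- cover_right (a joint): slide of the right cover (lower track, its top 128.5 mm above the bench), which lies over the right (-y) compartment: 0 = shut, grows to 0.084 m as it slides towards +y of the store, under the left cover; stays where left, friction about 1.2 N
- cover_left_grip (a point): middle of the top edge of the left cover's blue grip bar, 158 mm above the bench: an upright bar 72 mm long (store x), 10 mm thick (store y), standing 22 mm above its cover, 13 mm in from the store's left end when shut; can be pushed or pinched
- cover_right_grip (a point): the same on the right cover, 13 mm in from the store's right end when shut; it stands 30 mm above its own cover and 22 mm above the left cover's top
- rest: fixed V-block on a dark plate 76 mm (its x) by 140 (its y); origin centre of underside, z up. Its 90 degree groove, 54 mm wide, 82 long, leans 45 degrees, rising towards its own -y, open upwards and to +y; polished, toe plate at its foot. A parked bottle has its underside on the toe plate, cap up towards -y, axis along (0, -0.707, 0.707). The block stays 15 mm below the bottle's axis
- rest_toe (a point): where the centre of the bottle's underside lies when it is properly parked in the groove; 45 mm above the bench
- rest_mid (a point): where the middle of the bottle (point bottle_mid) lies when it is properly parked in the groove, 57 mm from rest_toe along the groove
- mixer: fixed bottle roller: white housing 130 mm (its x) by 165 (its y), two black rubber rollers along its y, 26 mm in diameter, 142 long, axes 40 mm apart and 58 mm above the bench; they turn, stiffly. End plates (inner faces at y = -72 and +72 mm) reach 71 mm above the bench. Origin at the centre of the underside, z up
- mixer_mid (a point): where the middle of the bottle lies when it rests centred on both rollers, 95 mm above the bench; the bottle's axis then lies along the mixer's y, cap to either end, and the bottle's lowest line is 66 mm above the bench
- red_cap_jar: white jar with a red cap, 46 mm in diameter and 71 mm tall, standing in the other compartment; origin at the centre of its underside
- beaker: glass beaker 89 x 99 x 150 mm standing behind the bottle roller; origin at the centre of its underside
- wash_bottle: white wash bottle with a red cap, 206 mm tall, behind the bottle roller; origin at the centre of its underside
- timer: white digital timer 62 x 66 x 17 mm lying on the stone slab to the right; origin at the centre of its underside

How it is judged:
By the outcome, as a careful person would: the job done as asked, in the order asked, and still so for the second after the job is handed in, with the robot touching nothing.
It also fails if it takes over 66 s, if anything falls off the work surface, if the arm or the gripper's body presses on something with over 40 N, if the wrist force passes 120 N, or if a joint passes its speed limit or range.

## Working session

There is one attempt and no reset: what is moved stays moved. The work goes in short steps, Python scripts to look and compute and a tool call to move; the robot and the scene stay as the last step left them, time stands still between calls to the robot, and variables do not carry over. Pictures are saved under pics/ and viewed, at most 10 in all, crops included, and the job is handed in when it is done.

Besides the shell and the picture viewer there is one more tool, called after "Emit:" in YAML: its name, and indented under it one key for each argument. drive_tool: Moves the arm, as the interface text tells. Its arguments: {"type":"object","properties":{"deltas":{"type":"array"},"gripper":{"type":"number"},"squeeze":{"type":"number"}},"required":["deltas"]}

```bash
ls; mkdir -p pics
python3 - <<'E'
from rig import sensors, eyes, ticket, robot
import cv2,numpy as np
o=sensors.get_obs();print({k:np.round(v,3) for k,v in o.items()});print(robot.tip_reach)
for n in("scene","side"):
    c=eyes.camera(n);im=c.pop("img");print(n,c);cv2.imwrite(f"pics/{n}0.png",cv2.resize(im[:,:,::-1],(800,600),interpolation=cv2.INTER_CUBIC))
c=eyes.camera("wrist");print(c["hand_eye"],c["fov_y"],c["D"],c["cx"],c["cy"])
E
```

```text
pics
{'time': np.float64(0.0), 'q': array([ 1.104,  0.528,  1.434,  0.   ,  1.181, -0.178]), 'joint_velocities': array([-0.   ,  0.001,  0.001, -0.   , -0.   , -0.001]), 'joint_torque': array([ 1.0000e-03, -4.4004e+01, -1.7659e+01,  6.3000e-02,  5.8000e-02,
       -0.0000e+00]), 'position': array([0.178, 0.599, 0.244]), 'tool_rot': array([ 0.144,  0.99 , -0.001, -0.   ]), 'ft_force': array([-0.274,  0.362, -0.686]), 'moment': array([0.027, 0.01 , 0.011]), 'grip_force': np.float64(0.0), 'grip_width': np.float64(0.087)}
0.022
scene {'fov_y': 44.28978502041073, 'cx': 245.63761975128494, 'cy': 188.39885149662385, 'D': array([0.05018417, 0.        , 0.        , 0.        , 0.        ]), 'xyz': array([0.42765516, 0.65400648, 1.16481097]), 'attitude': array([-0.04062829,  0.27609537,  0.95017966, -0.13884994])}
side {'fov_y': 51.943508738816604, 'cx': 264.12269599888987, 'cy': 188.97497122717616, 'D': array([0.00942293, 0.        , 0.        , 0.        , 0.        ]), 'xyz': array([0.32476415, 0.64970416, 1.19788915]), 'attitude': array([-0.0608911 ,  0.28065633,  0.93335089, -0.21536113])}
[[-2.73691196e-04  9.56821794e-01  2.90675042e-01  7.99151847e-02]
 [ 9.99999940e-01  3.23871194e-04 -1.24523378e-04 -7.97276785e-04]
 [-2.13287955e-04  2.90674990e-01 -9.56821825e-01 -1.39175775e-01]
 [ 0.00000000e+00  0.00000000e+00  0.00000000e+00  1.00000000e+00]] 63.130321829457394 [-0.01725402  0.          0.          0.          0.        ] 256.7028651864183 192.50375848023197
```

View pics/scene0.png

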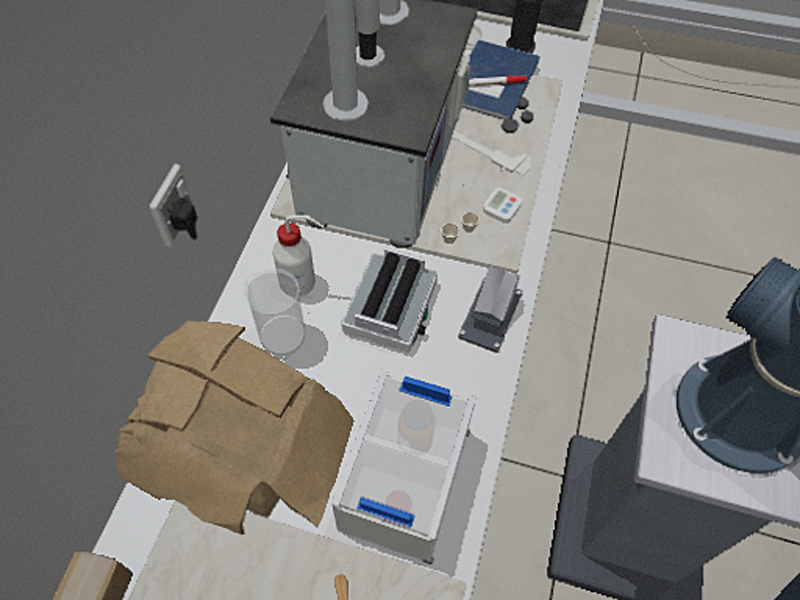

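View pics/side0.png

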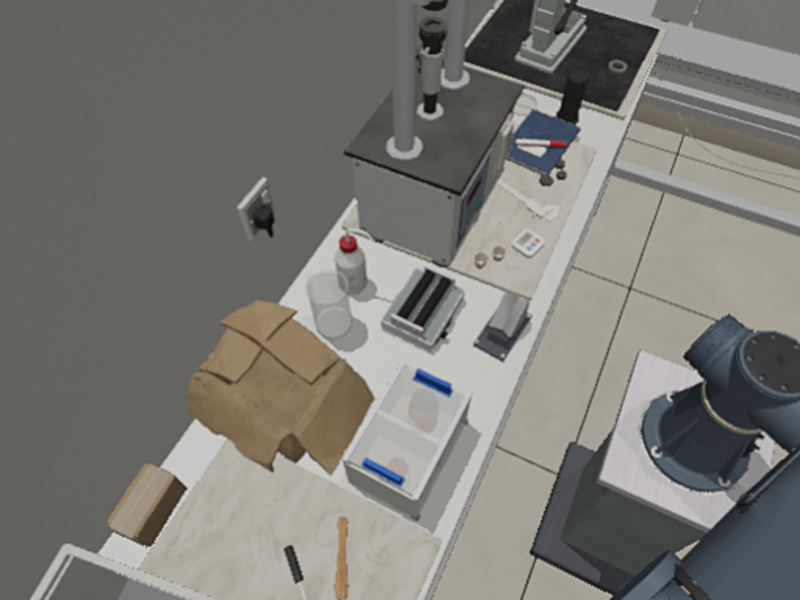

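The scene shows the store with the bottle in the far-in-image compartment (~(418,425)) and the jar in the other (~(398,500)). The mixer is at ~(395,295) and the V-block at ~(492,308). I'll zoom in to pick pixels.

```bash
cat > h.py <<'E'
import numpy as np,cv2
from scipy.spatial.transform import Rotation as R
from rig import sensors,eyes,robot
F=np.diag([1.,-1,-1])
def cam(c,o=None):
    f=192/np.tan(np.radians(c["fov_y"]/2));K=np.array([[f,0,c["cx"]],[0,f,c["cy"]],[0,0,1]])
    if "hand_eye" in c:
        T=np.eye(4);T[:3,:3]=R.from_quat(o["tool_rot"]).as_matrix();T[:3,3]=o["position"];T=T@np.array(c["hand_eye"]);Rc,t=T[:3,:3],T[:3,3]
    else: Rc,t=R.from_quat(c["attitude"]).as_matrix(),np.array(c["xyz"])
    return K,np.array(c["D"]),Rc,t
def proj(P,cm):
    K,D,Rc,t=cm;p=(np.atleast_2d(P)-t)@Rc@F
    return cv2.projectPoints(p,np.zeros(3),np.zeros(3),K,D)[0][:,0]
def unproj(uv,z,cm):
    K,D,Rc,t=cm;u=cv2.undistortPoints(np.array(uv,float).reshape(-1,1,2),K,D)[:,0]
    d=np.c_[u,np.ones(len(u))]@F@Rc.T
    return t+d*((np.atleast_1d(z)-t[2])/d[:,2])[:,None]
E
python3 - <<'E'
from h import *
c=eyes.camera("scene");im=c["img"][:,:,::-1]
a=cv2.resize(im[155:235,210:340],None,fx=6,fy=6,interpolation=cv2.INTER_CUBIC)
b=cv2.resize(im[232:362,205:315],None,fx=4.6,fy=4.6,interpolation=cv2.INTER_CUBIC)
cv2.imwrite("pics/a.png",a);cv2.imwrite("pics/b.png",b);cv2.imwrite("pics/raw.png",im)
E
```

```text
(no output)
```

View pics/a.png

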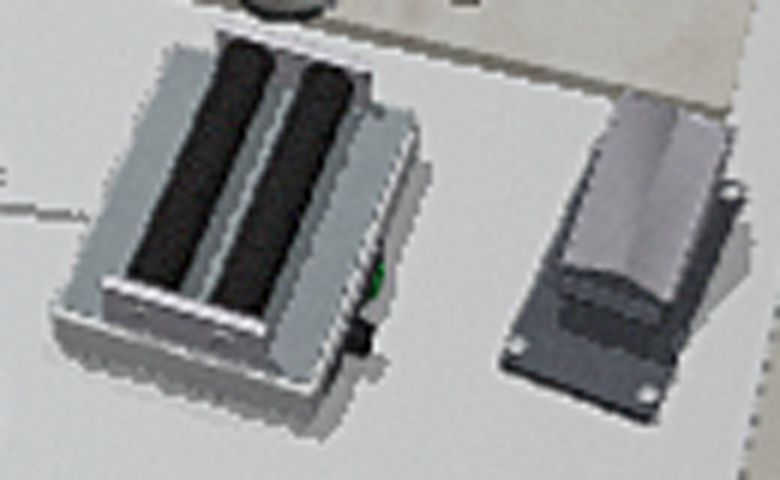

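View pics/b.png

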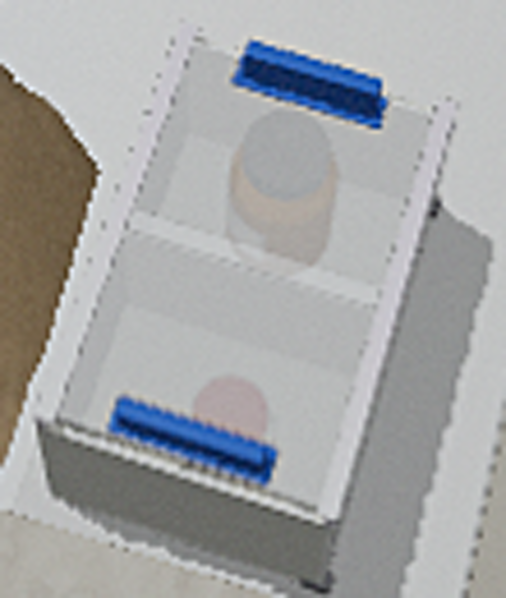

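The crops show store rail corners at (40,420), (335,520), (190,28) and (455,103) in crop b, and the cap at (288,152). In crop a the mixer end-plate edges are (105,283)-(268,328) and (220,30)-(370,75). The V-block plate corners are (500,362), (655,420) and (742,190), and the groove rises towards image top (world -y).

Run:
```python
from h import *
cm=cam(eyes.camera("scene"))
A=lambda p:np.array(p,float)/6+[210-.42,155-.42]
B=lambda p:np.array(p,float)/4.6+[205-.4,232-.4]
np.set_printoptions(precision=4,suppress=True)
s=unproj(B([(40,420),(335,520),(190,28),(455,103)]),.139,cm);print("store",s[:,:2],s.mean(0))
print("lens",np.linalg.norm(s[0]-s[1]),np.linalg.norm(s[2]-s[3]),np.linalg.norm(s[0]-s[2]),np.linalg.norm(s[1]-s[3]))
d=s[0]+s[1]-s[2]-s[3];print("yaw",np.arctan2(-d[0],d[1]))
print("grips R,L",unproj(B([(315,68),(193,432)]),.158,cm))
print("cap",unproj(B([(288,152)]),.120,cm))
m=unproj(A([(105,283),(268,328),(220,30),(370,75)]),.071,cm);print("mixer",m[:,:2],m.mean(0));d=m[0]+m[1]-m[2]-m[3];print("yaw",np.arctan2(-d[0],d[1]),np.linalg.norm(d)/2)
r=unproj(A([(500,362),(655,420),(742,190)]),.006,cm);print("rest",r,(r[0]+r[2])/2,np.linalg.norm(r[0]-r[1]),np.linalg.norm(r[2]-r[1]));d=r[1]-r[2];print("yaw",np.arctan2(-d[0],d[1]))
```

```text
store [[0.5829 0.382 ]
 [0.4379 0.3865]
 [0.5737 0.165 ]
 [0.431  0.167 ]] [0.5064 0.2751 0.139 ]
lens 0.1450434723401259 0.14263398226234433 0.21715174694166073 0.219659303859091
yaw -0.03671650439007715
grips R,L [[0.5035 0.1775 0.158 ]
 [0.5104 0.3721 0.158 ]]
cap [[0.5075 0.2096 0.12  ]]
mixer [[ 0.6628  0.044 ]
 [ 0.5861  0.0455]
 [ 0.6533 -0.1051]
 [ 0.5781 -0.1002]] [ 0.6201 -0.029   0.071 ]
yaw -0.05935263589960409 0.1476657710451223
rest [[ 0.4865 -0.0042  0.006 ]
 [ 0.4108  0.0051  0.006 ]
 [ 0.3965 -0.1308  0.006 ]] [ 0.4415 -0.0675  0.006 ] 0.07621164720882327 0.13666879261602047
yaw -0.10501116205534573
```

Emit:
drive_tool:
  deltas:
    - [[-32,-25,0,0,0,0],[-32,-25,0,0,0,0],[-32,-25,0,0,0,0],[-32,-25,0,0,0,0],[-32,-25,0,0,0,0],[-32,-25,0,0,0,0],[-32,-25,0,0,0,0],[-32,-25,0,0,0,0]]
  gripper: 50

```text
time: 0.92
position: [0.3671, 0.3328, 0.2447]
tool_rot: [0.144, 0.99, 0.0, 0.0]
ft_force: [1.0, -0.5, 0.5]
grip_width: 0.046
grip_force: 0.0
```

Emit:
drive_tool:
  deltas:
    - [[-32,-25,0,0,0,0.12],[-27,-28,0,0,0,0.12],[-26,-31,0,0,0,0.12],[-20,-33,0,0,0,0.12],[-15,-35,0,0,0,0.12],[-10,-35,0,0,0,0.12],[0,0,0,0,0,0.12],[0,0,0,0,0,0.12]]

```text
time: 1.58
position: [0.3706, 0.1196, 0.2445]
tool_rot: [0.589, 0.808, -0.0, -0.0]
ft_force: [0.5, -0.4, 0.9]
grip_width: 0.0437
grip_force: 0.0
```

Emit:
drive_tool:
  deltas:
    - [[0,0,0,0,0,0.12],[0,0,0,0,0,0.12],[0,0,0,0,0,0.11],[0,0,0,0,0,0]]

```text
time: 1.92
position: [0.3721, 0.1212, 0.2447]
tool_rot: [0.718, 0.696, 0.0, 0.0]
ft_force: [1.0, -0.2, -0.2]
grip_width: 0.0436
grip_force: 0.0
```

Emit:
drive_tool:
  deltas:
    - [[5,33,0,0,0,0],[5,33,0,0,0,0],[5,33,0,0,0,0],[5,33,0,0,0,0],[0,0,0,0,0,0],[0,0,0,0,0,0]]

```text
time: 2.42
position: [0.5059, 0.1376, 0.2441]
tool_rot: [0.716, 0.698, 0.0, 0.0]
ft_force: [-0.1, 0.4, 0.0]
grip_width: 0.0432
grip_force: 0.0
```

Run:
```python
from h import *
import pickle
o=sensors.get_obs();c=eyes.camera("wrist");pickle.dump((o,c),open("w1.pkl","wb"));print(o["position"],o["tool_rot"],o["q"])
cv2.imwrite("pics/w1.png",cv2.resize(c["img"][:,:,::-1],(800,600),interpolation=cv2.INTER_CUBIC))
```

```text
[0.50587421 0.13764702 0.24413956] [7.16051320e-01 6.98047635e-01 2.62960551e-05 7.51189314e-05] [ 5.23699216e-02  3.92963742e-01  1.68427749e+00 -8.94663602e-05
  1.06421280e+00  7.78750693e-02]
```

View pics/w1.png

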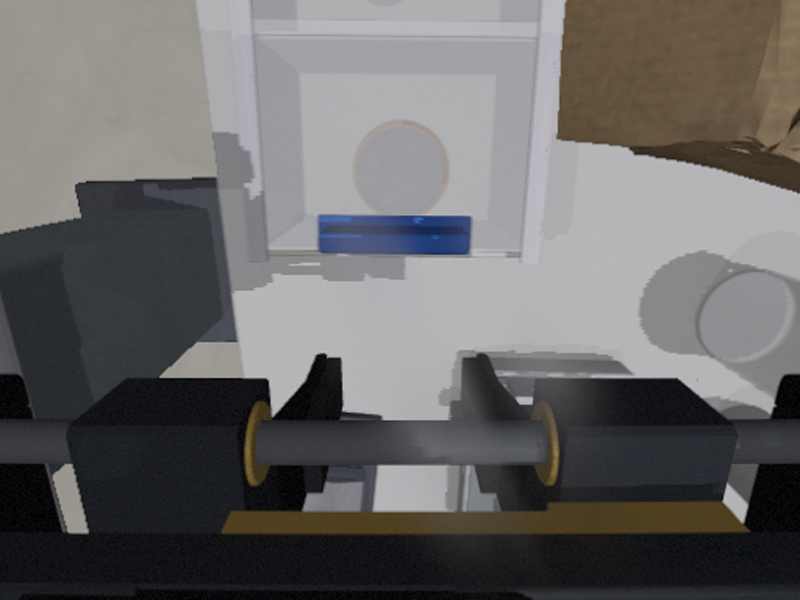

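The wrist view shows the right grip's top at about (395,246), the cap at about (401,168), and the store's right-end rail corners at about (248,262) and (540,262). The fingers hide the mixer and V-block.

Run:
```python
from h import *
import pickle
o,c=pickle.load(open("w1.pkl","rb"));cm=cam(c,o)
g=lambda p,z:print(unproj(np.array(p)*.64-.18,z,cm).round(4))
g([(395,246)],.158);g([(401,168)],.120);g([(248,262),(540,262)],.139)
```

```text
[[0.5038 0.1754 0.158 ]]
[[0.5074 0.2094 0.12  ]]
[[0.4281 0.1656 0.139 ]
 [0.5773 0.1617 0.139 ]]
```

Emit:
drive_tool:
  deltas:
    - [[4,-1,30,0,0,0],[4,-1,30,0,0,0],[0,0,19,0,0,0],[0,0,0,0,0,0],[8,0,0,0,0,0],[10,0,0,0,0,0],[12,0,0,0,0,0],[12,0,0,0,0,0]]

```text
time: 3.13
position: [0.5042, 0.1887, 0.1669]
tool_rot: [0.717, 0.697, 0.001, 0.001]
ft_force: [-0.3, -2.3, -0.1]
grip_width: 0.0436
grip_force: 0.9
```

Emit:
drive_tool:
  deltas:
    - [[12,0,0,0,0,0],[12,0,0,0,0,0],[12,0,0,0,0,0],[12,0,0,0,0,0],[6,0,0,0,0,0],[2,0,0,0,0,0],[0,0,0,0,0,0]]

```text
time: 3.72
position: [0.5054, 0.2443, 0.1655]
tool_rot: [0.717, 0.697, 0.0, -0.0]
ft_force: [-0.4, 0.0, -0.8]
grip_width: 0.0438
grip_force: 0.0
```

Emit:
drive_tool:
  deltas:
    - [[2,0,0,0,0,0],[1,0,0,0,0,0],[1,0,0,0,0,0],[0,0,0,0,0,0]]

```text
time: 4.05
position: [0.5052, 0.2449, 0.1654]
tool_rot: [0.717, 0.697, -0.002, 0.001]
ft_force: [-0.3, -8.5, 2.8]
grip_width: 0.0435
grip_force: 4.1
```

Emit:
drive_tool:
  deltas:
    - [[-10,0,0,0,0,0],[-13,2,0,0,0,0],[-12,2,0,0,0,0],[-1,0,0,0,0,0],[0,0,0,0,0,0]]
  gripper: 74

```text
time: 4.47
position: [0.5088, 0.2104, 0.1655]
tool_rot: [0.718, 0.696, 0.0, -0.0]
ft_force: [1.1, 0.6, 0.1]
grip_width: 0.0628
grip_force: 0.0
```

Run:
```python
from h import *
o=sensors.get_obs();c=eyes.camera("wrist");im=c["img"][:,:,::-1];print(o["position"],o["ft_force"])
cv2.imwrite("pics/w2.png",im)
```

```text
[0.50879191 0.21044615 0.16549677] [1.10844354 0.57541509 0.05042502]
```

View pics/w2.png

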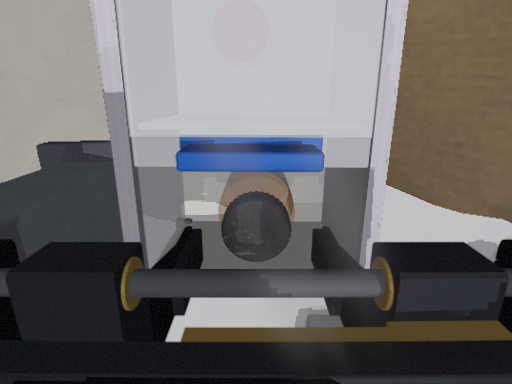

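Cover is open with the bar at (250,158), and the cap at (256,226) is centred between the fingers. Next: lower and pinch.

Emit:
drive_tool:
  deltas:
    - [[0,-1,20,0,0,0],[-1,0,15,0,0,0],[0,0,5,0,0,0],[0,0,0,0,0,0]]

```text
time: 4.85
position: [0.5065, 0.2107, 0.1243]
tool_rot: [0.717, 0.697, -0.001, -0.001]
ft_force: [-0.5, -1.0, -0.0]
grip_width: 0.0644
grip_force: 0.0
```

Emit:
drive_tool:
  deltas:
    - [[0,0,0,0,0,0],[0,0,0,0,0,0],[0,0,0,0,0,0],[0,0,0,0,0,0],[0,0,0,0,0,0],[0,0,0,0,0,0]]
  gripper: 40
  squeeze: 16

```text
time: 5.35
position: [0.5082, 0.2107, 0.1263]
tool_rot: [0.717, 0.697, 0.001, 0.0]
ft_force: [0.2, 0.6, 2.9]
grip_width: 0.0443
grip_force: 16.0
```

Emit:
drive_tool:
  deltas:
    - [[0,0,-8,0,0,0],[0,0,-20,0,0,0],[0,0,-25,0,0,0],[0,0,-25,0,0,0],[0,0,-25,0,0,0],[0,0,-25,0,0,0],[0,0,-25,0,0,0],[0,0,-15,0,0,0]]

```text
time: 6.02
position: [0.5077, 0.2106, 0.2963]
tool_rot: [0.717, 0.697, 0.001, 0.001]
ft_force: [1.8, 0.8, -2.7]
grip_width: 0.0445
grip_force: 16.0
```

Run:
```python
import cv2
im=cv2.imread("pics/side0.png");cv2.imwrite("pics/s1.png",cv2.resize(im[260:365,375:540],None,fx=4.8,fy=4.8,interpolation=cv2.INTER_CUBIC))
```

```text
(no output)
```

View pics/s1.png

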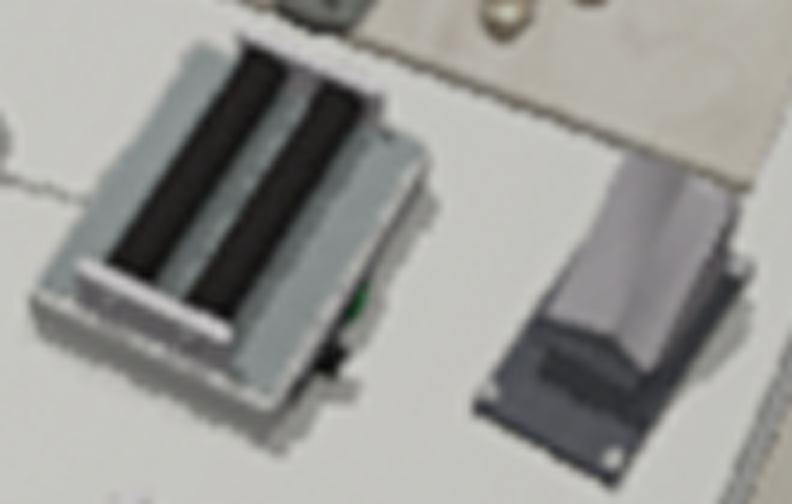

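The side crop shows the groove's near edge corners at about (540,320) and (650,370), far corners at (628,150) and (738,195), and plate corners at (475,408), (615,485) and (750,270). I'll check these against the groove model.

Run:
```python
from h import *
np.set_printoptions(precision=4,suppress=True)
A=lambda p:np.array(p,float)/6+[210-.42,155-.42]
S=lambda p:((np.array(p,float)/4.8+[375-.4,260-.4])*.64)-.18
for n,f,q,pl,mx in(("scene",A,[(565,270),(670,310),(620,95),(730,130)],[(500,362),(655,420),(742,190)],[(105,283),(268,328),(220,30),(370,75)]),
 ("side",S,[(540,320),(650,370),(628,150),(738,195)],[(475,408),(615,485),(750,270)],[(80,262),(230,332),(240,38),(380,98)])):
    cm=cam(eyes.camera(n))
    g=unproj(f(q),[.035,.035,.093,.093],cm);print(n,"groove",g)
    w=g[0]+g[2]-g[1]-g[3];d=(g[0]+g[1]-g[2]-g[3])/2;print(" widths",np.linalg.norm(g[0]-g[1]),np.linalg.norm(g[2]-g[3]),"len",np.linalg.norm(d),"yaw",np.arctan2(w[1],w[0]),np.arctan2(-d[0],d[1]))
    p=unproj(f(pl),.006,cm);print(" plate",p,"ctr",(p[0]+p[2])/2,"yaw",np.arctan2(p[0,1]-p[1,1],p[0,0]-p[1,0]),np.arctan2(-(p[1]-p[2])[0],(p[1]-p[2])[1]))
    m=unproj(f(mx),.071,cm);d=m[0]+m[1]-m[2]-m[3];print(" mixer",m.mean(0),"yaw",np.arctan2(-d[0],d[1]))
```

```text
scene groove [[ 0.4675 -0.044   0.035 ]
 [ 0.4164 -0.0368  0.035 ]
 [ 0.4622 -0.107   0.093 ]
 [ 0.4103 -0.1023  0.093 ]]
 widths 0.05159424259582219 0.05220622118983668 len 0.08672427361013312 yaw -0.11480976598138454 -0.08893528579371564
 plate [[ 0.4865 -0.0042  0.006 ]
 [ 0.4108  0.0051  0.006 ]
 [ 0.3965 -0.1308  0.006 ]] ctr [ 0.4415 -0.0675  0.006 ] yaw -0.12248249154744097 -0.10501116205534573
 mixer [ 0.6201 -0.029   0.071 ] yaw -0.05935263589960409
side groove [[ 0.4704 -0.0424  0.035 ]
 [ 0.4159 -0.04    0.035 ]
 [ 0.461  -0.1078  0.093 ]
 [ 0.4082 -0.1068  0.093 ]]
 widths 0.05456359383885743 0.05282680827306982 len 0.08837917414420289 yaw -0.031901349588400116 -0.12929535381818147
 plate [[ 0.4832 -0.003   0.006 ]
 [ 0.4111  0.0057  0.006 ]
 [ 0.3951 -0.1289  0.006 ]] ctr [ 0.4392 -0.0659  0.006 ] yaw -0.12014594354959737 -0.11800807773151752
 mixer [ 0.6193 -0.0286  0.071 ] yaw -0.06995823258458919
```

Emit:
drive_tool:
  deltas:
    - [[-4,-1,0,0,0,0],[-9,-2,0,0,0,0],[-14,-3,0,0,0,0.02],[-18,-4,0,0,0,0.02],[-22,-5,0,0,0,0.02],[-22,-5,0,0,0,0.02],[-22,-5,0,0,0,0],[-22,-5,0,0,0,0]]

```text
time: 6.78
position: [0.4657, 0.0787, 0.2916]
tool_rot: [0.744, 0.668, -0.002, -0.002]
ft_force: [0.7, -0.2, -2.7]
grip_width: 0.0443
grip_force: 16.0
```

Emit:
drive_tool:
  deltas:
    - [[-22,-4,0,0,0,0],[-22,-4,0,0,0,0],[-22,-4,0,0,0,0],[-20,-3,0,0,0,0],[-16,-2,0,0,0,0],[-10,-1,0,0,0,0],[-5,0,0,0,0,0],[0,0,0,0,0,0]]

```text
time: 7.45
position: [0.4367, -0.035, 0.2928]
tool_rot: [0.745, 0.667, -0.0, -0.001]
ft_force: [0.4, -0.4, -3.4]
grip_width: 0.0444
grip_force: 16.0
```

Emit:
drive_tool:
  deltas:
    - [[0,0,0,0,0,0],[0,0,0,0,0,0],[0,0,0,0,0,0],[0,0,0,0,0,0]]

```text
time: 7.78
position: [0.4374, -0.0335, 0.2935]
tool_rot: [0.744, 0.668, 0.0, -0.0]
ft_force: [-0.8, 0.4, -3.2]
grip_width: 0.0441
grip_force: 16.0
```

Run:
```python
from h import *
o=sensors.get_obs();print(o["position"],o["tool_rot"],o["ft_force"],o["moment"],o["q"])
a=eyes.camera("scene")["img"][:,:,::-1];b=eyes.camera("side")["img"][:,:,::-1]
f=lambda im,x,y:cv2.resize(im[y:y+110,x:x+100],(400,440),interpolation=cv2.INTER_CUBIC)
cv2.imwrite("pics/c1.png",np.hstack([f(a,260,140),f(b,270,150)]))
```

```text
[ 0.43739842 -0.03352194  0.29350737] [ 7.43811501e-01  6.68389440e-01  3.00431185e-05 -8.06088566e-05] [-0.81276592  0.41558289 -3.17463941] [-0.1319882   0.05260514  0.02058257] [-3.32389309e-01  2.07158344e-01  1.81212716e+00  1.45077822e-04
  1.12241900e+00 -2.25738679e-01]
```

View pics/c1.png

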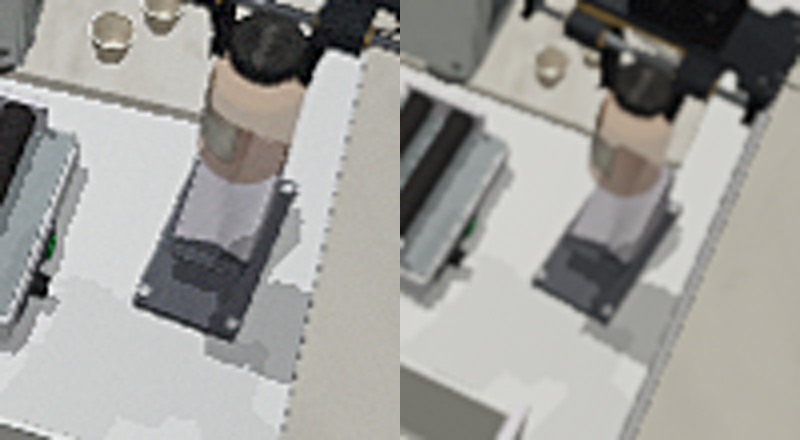

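Emit:
drive_tool:
  deltas:
    - [[-5,2,10,0,0,0],[-8,2,20,0,0,0],[-6,2,22,0,0,0],[0,0,22,0,0,0],[0,0,18,0,0,0],[0,0,12,0,0,0],[0,0,4,0,0,0],[0,0,0,0,0,0]]

```text
time: 8.55
position: [0.4409, -0.0534, 0.1848]
tool_rot: [0.744, 0.668, -0.001, -0.001]
ft_force: [0.0, -0.3, -2.5]
grip_width: 0.0444
grip_force: 16.0
```

Emit:
drive_tool:
  deltas:
    - [[0,0,0,0,0,0],[0,0,2,0,0,0],[0,0,2,0,0,0],[0,0,0,0,0,0]]

```text
time: 8.88
position: [0.4415, -0.0538, 0.182]
tool_rot: [0.744, 0.668, 0.0, 0.001]
ft_force: [-0.4, 0.7, -3.0]
grip_width: 0.0442
grip_force: 16.0
```

Emit:
drive_tool:
  deltas:
    - [[0,0,2,0,0,0],[0,0,1,0,0,0],[0,0,1,0,0,0],[0,0,0,0,0,0]]

```text
time: 9.22
position: [0.4412, -0.0537, 0.1774]
tool_rot: [0.744, 0.668, -0.0, -0.0]
ft_force: [-0.8, -0.2, -2.6]
grip_width: 0.0443
grip_force: 16.0
```

Emit:
drive_tool:
  deltas:
    - [[0,0,1,0,0,0],[0,0,1,0,0,0],[0,0,1,0,0,0],[0,0,0,0,0,0]]

```text
time: 9.55
position: [0.4413, -0.0536, 0.1745]
tool_rot: [0.744, 0.668, 0.0, -0.0]
ft_force: [0.1, 0.4, -2.1]
grip_width: 0.0444
grip_force: 16.0
```

Emit:
drive_tool:
  deltas:
    - [[0,0,1,0,0,0],[0,0,1,0,0,0],[0,0,1,0,0,0],[0,0,0,0,0,0]]

```text
time: 9.88
position: [0.4414, -0.0537, 0.1715]
tool_rot: [0.744, 0.668, 0.0, 0.0]
ft_force: [0.4, 0.8, -1.0]
grip_width: 0.0439
grip_force: 16.0
```

Run:
```python
from h import *
o=sensors.get_obs();print(o["position"],o["ft_force"],o["moment"])
b=eyes.camera("scene")["img"][:,:,::-1]
w=eyes.camera("wrist")["img"][:,:,::-1]
f=lambda im,x,y:cv2.resize(im[y:y+80,x:x+70],(525,600),interpolation=cv2.INTER_CUBIC)
cv2.imwrite("pics/c2.png",np.hstack([f(b,275,150),cv2.resize(w[150:384,200:310],(275,585))[:, :].copy() if 0 else np.vstack([cv2.resize(w[100:384,180:330],(275,521)),np.zeros((79,275,3),np.uint8)])]))
```

```text
[ 0.44137893 -0.05374618  0.17145949] [ 0.37487902  0.82852902 -1.00760122] [ 0.12353383 -0.08189271 -0.01768514]
```

View pics/c2.png

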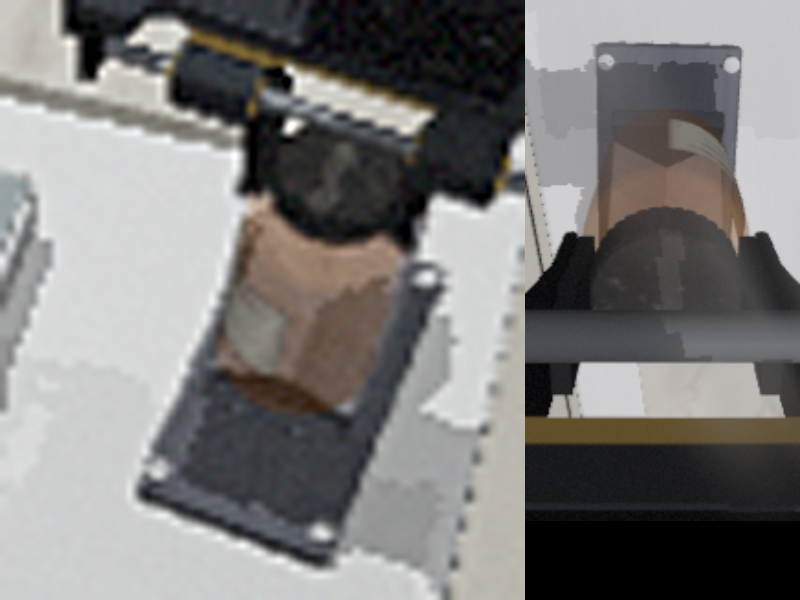

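The bottle is centred over the groove with its bottom just touching. Now I'll swing it down along the arc.

Emit:
drive_tool:
  deltas:
    - [[-4.5,0,0.2,0,0.049,0],[-4.5,0,0.4,0,0.049,0],[-4.5,0,0.5,0,0.049,0],[-4.5,0,0.6,0,0.049,0],[-4.6,0,0.7,0,0.049,0],[-4.7,0,0.9,0,0.049,0],[-4.7,0,1.0,0,0.049,0],[-4.8,0,1.1,0,0.049,0]]

```text
time: 10.65
position: [0.4378, -0.0891, 0.16]
tool_rot: [0.73, 0.655, 0.146, -0.13]
ft_force: [0.9, -0.7, -2.2]
grip_width: 0.0446
grip_force: 16.0
```

Emit:
drive_tool:
  deltas:
    - [[-4.9,0,1.2,0,0.049,0],[-5,0,1.2,0,0.049,0],[-5.1,0,1.3,0,0.049,0],[-5.1,0,1.4,0,0.049,0],[-5.3,0,1.4,0,0.049,0],[-5.4,0,1.4,0,0.049,0],[-5.5,0,1.5,0,0.049,0],[-5.6,0,1.5,0,0.05,0]]

```text
time: 11.32
position: [0.4341, -0.1164, 0.1305]
tool_rot: [0.686, 0.616, 0.288, -0.259]
ft_force: [-0.8, 1.6, 17.9]
grip_width: 0.0442
grip_force: 16.0
```

Emit:
drive_tool:
  deltas:
    - [[0,0,0,0,0,0],[0,0,0,0,0,0],[0,0,0,0,0,0]]

```text
time: 11.57
position: [0.434, -0.1169, 0.1297]
tool_rot: [0.687, 0.616, 0.286, -0.257]
ft_force: [-0.7, -0.1, 7.6]
grip_width: 0.0446
grip_force: 16.0
```

Run:
```python
from h import *
o=sensors.get_obs();print(o["position"],o["tool_rot"],o["ft_force"],o["moment"],o["q"])
a=eyes.camera("scene")["img"][:,:,::-1];w=eyes.camera("wrist")["img"][:,:,::-1]
cv2.imwrite("pics/c3.png",np.hstack([cv2.resize(a[145:225,275:345],(350,400),interpolation=cv2.INTER_CUBIC),cv2.resize(w,(450,400)[:1]+(338,)).copy()[:0] if 0 else np.vstack([cv2.resize(w,(450,338)),np.zeros((62,450,3),np.uint8)])]))
```

```text
[ 0.43398315 -0.11690918  0.12973378] [ 0.68706513  0.61649051  0.28596205 -0.25711215] [-0.65306387 -0.14670644  7.58565204] [0.46802038 0.10228386 0.17801111] [-0.8703102   0.71452655  1.83754177  0.57058178  1.25293195 -1.13306862]
```

View pics/c3.png

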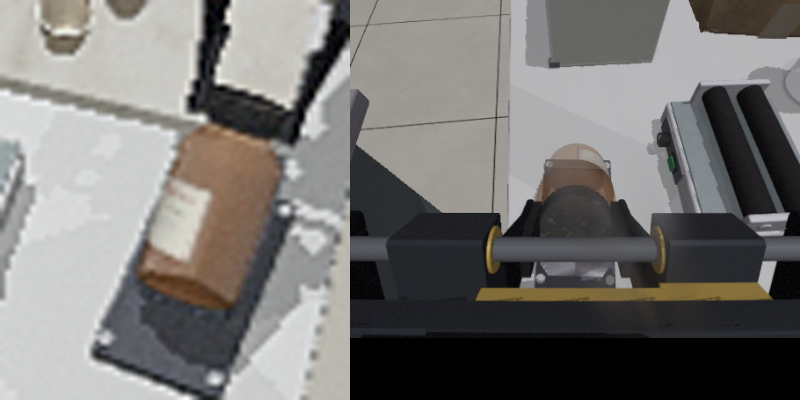

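The bottle is parked in the groove, and this was the last picture I may view. I'll release it and check numerically from here.

Emit:
drive_tool:
  deltas:
    - [[0,0,-1,0,0,0],[0,0,0,0,0,0],[0,0,0,0,0,0],[0,0,0,0,0,0],[0,0,0,0,0,0]]
  gripper: 78

```text
time: 12.08
position: [0.4344, -0.1184, 0.129]
tool_rot: [0.688, 0.617, 0.285, -0.255]
ft_force: [-0.3, -0.2, -0.2]
grip_width: 0.0655
grip_force: 0.0
```

Emit:
drive_tool:
  deltas:
    - [[0,0,-10,0,0,0],[0,0,-20,0,0,0],[0,0,-30,0,0,0],[0,0,-30,0,0,0],[0,0,0,0,0,0]]

```text
time: 12.5
position: [0.4292, -0.1871, 0.1954]
tool_rot: [0.689, 0.618, 0.284, -0.25]
ft_force: [0.1, -0.5, -0.0]
grip_width: 0.0679
grip_force: 0.0
```

```bash
cat > bot.py <<'E'
from h import *
def axis(T,yaw,el):  # bottle origin, axis: horizontal dir -u(yaw)*cos(el), up sin
    return np.array([-np.sin(-yaw)*np.cos(el),-np.cos(yaw)*np.cos(el),np.sin(el)])
def mask(im):
    h=cv2.cvtColor(im,cv2.COLOR_RGB2HSV);m=((h[...,0]<18)&(h[...,1]>60)&(h[...,2]>50)).astype(np.uint8)
    return m
E
python3 - <<'E'
from bot import *
o=sensors.get_obs();print(o["position"],o["ft_force"])
for n in("scene","side"):
    c=eyes.camera(n);cm=cam(c);m=mask(c["img"])
    P=np.array([.4435,-.034,.045]);u=axis(P,-.11,np.pi/4);side=np.array([np.cos(.11),-np.sin(.11),0])
    up=np.cross(side,u);up*=np.sign(up[2])
    ring=lambda s,r:[P+u*s+r*(side*np.cos(t)+up*np.sin(t)) for t in np.linspace(0,6.28,40)]
    # expected body silhouette
    uv=proj(np.array(ring(0,.029)+ring(.08,.029)+ring(.098,.023)),cm)
    e=np.zeros(m.shape,np.uint8);cv2.fillConvexPoly(e,cv2.convexHull(uv.astype(np.float32)).astype(np.int32),1)
    x,y,w,h=cv2.boundingRect(e);big=np.zeros_like(e);big[y-15:y+h+15,x-15:x+w+15]=1
    mm=m&big;nz=np.argwhere(mm);ez=np.argwhere(e)
    print(n,"IoU",(mm&e).sum()/max(1,(mm|e).sum()),"centroid",nz.mean(0)[::-1],"expected",ez.mean(0)[::-1],len(nz),len(ez))
    print(unproj([nz.mean(0)[::-1]],.078,cm),unproj([ez.mean(0)[::-1]],.078,cm))
E
```

```text
[ 0.4292324  -0.18707022  0.19540025] [ 0.14779447 -0.52833621 -0.03923649]
scene IoU 0.6458333333333334 centroid [318.13237925 187.92307692] expected [316.65353418 186.20741599] 559 863
[[ 0.43675703 -0.06490787  0.078     ]] [[ 0.44177447 -0.06921106  0.078     ]]
side IoU 0.643598615916955 centroid [325.11290323 201.00806452] expected [323.8650519  199.34256055] 372 578
[[ 0.43549822 -0.06414135  0.078     ]] [[ 0.44160691 -0.06843626  0.078     ]]
```

Emit:
drive_tool:
  deltas:
    - [[27,0,-27,0,0,0],[27,0,-27,0,0,0],[20,0,-20,0,0,0],[0,0,0,0,-0.12,0],[0,0,0,0,-0.12,0],[0,0,0,0,-0.12,0],[0,0,0,0,-0.12,0],[0,0,0,0,-0.12,0]]
  gripper: 95

```text
time: 13.27
position: [0.4267, -0.1804, 0.297]
tool_rot: [0.741, 0.665, 0.067, -0.061]
ft_force: [-0.1, 0.0, -0.8]
grip_width: 0.0828
grip_force: 0.0
```

Emit:
drive_tool:
  deltas:
    - [[15,0,0,0,-0.12,0],[15,0,0,0,-0.12,0],[15,0,0,0,-0.12,0],[15,0,0,0,-0.12,0],[15,0,0,0,-0.12,0],[15,0,0,0,-0.12,0],[15,0,0,0,-0.12,0],[0,0,0,0,-0.12,0]]

```text
time: 13.93
position: [0.437, -0.0788, 0.2784]
tool_rot: [0.687, 0.62, -0.282, 0.253]
ft_force: [0.2, -0.3, -0.7]
grip_width: 0.0826
grip_force: 0.0
```

```bash
cat > go.py <<'E'
from h import *
import sys
t=np.array(eval(sys.argv[1]));o=sensors.get_obs();M=R.from_quat(o["tool_rot"])
print("pos",o["position"].round(4),"q",np.round(o["q"],2),"xyz axes",M.as_matrix().T.round(3).tolist());print("tool delta mm",(M.inv().apply(t-o["position"])*1e3).round(1))
if len(sys.argv)>2:
    yaw,tilt=eval(sys.argv[2]) # tool y along (cos yaw, sin yaw), tilt about tool y
    D=R.from_euler("z",yaw)*R.from_matrix(np.array([[0,1,0],[1,0,0],[0,0,-1]]).T.astype(float))*R.from_euler("y",tilt)
    print("turn",(M.inv()*D).as_rotvec().round(3))
E
python3 go.py "[.4464,-.008,.149]" "-.11,-.785"
```

```text
pos [ 0.437  -0.0788  0.2784] q [ 0.02  0.4   1.86 -0.85  1.18  0.58] xyz axes [[0.072, 0.709, -0.702], [0.995, -0.103, -0.002], [-0.074, -0.698, -0.712]]
tool delta mm [141.7   2.4  42. ]
turn [ 0.003 -0.007  0.006]
```

Emit:
drive_tool:
  deltas:
    - [[28,0.5,0,0,0,0.006],[28,0.5,0,0,0,0],[28,0.5,2,0,0,0],[28,0.5,10,0,0,0],[28,0.5,15,0,0,0],[2,0,15,0,0,0],[0,0,0,0,0,0],[0,0,0,0,0,0]]

```text
time: 14.6
position: [0.4474, -0.0101, 0.1495]
tool_rot: [0.69, 0.617, -0.282, 0.252]
ft_force: [-0.1, -0.6, -0.3]
grip_width: 0.0827
grip_force: 0.0
```

```bash
python3 go.py "[.4402,-.0643,.0924]" "-.11,-.785"
python3 - <<'E'
from bot import *
o=sensors.get_obs();c=eyes.camera("wrist");cm=cam(c,o);im=c["img"]
m=mask(im);m[:, :]=cv2.morphologyEx(m,cv2.MORPH_OPEN,np.ones((3,3)))
n,l,s,ce=cv2.connectedComponentsWithStats(m);
for i in range(1,n):
    if s[i,4]>300:print(s[i],ce[i])
P=np.array([.4435,-.034,.045]);u=axis(P,-.11,np.pi/4)
print("axis proj s=0,.04,.08,.114",proj([P+u*k for k in(0,.04,.08,.114)],cm).round(0))
E
```

```text
pos [ 0.4474 -0.0101  0.1495] q [ 0.16  0.66  1.87 -0.87  1.07  0.89] xyz axes [[0.079, 0.71, -0.7], [0.994, -0.112, -0.001], [-0.079, -0.695, -0.714]]
tool delta mm [ 0.9 -1.1 79.1]
turn [-0.002 -0.01  -0.001]
[ 219  136   76  127 5041] [250.91093037 190.38881174]
axis proj s=0,.04,.08,.114 [[255. 133.]
 [255. 186.]
 [255. 234.]
 [256. 272.]]
```

Numbers match: the amber body is centred at column ~257 against a predicted 255. Going in for the body grasp.

Emit:
drive_tool:
  deltas:
    - [[1,0,20,0,0,0],[0,0,25,0,0,0],[0,0,18,0,0,0],[0,0,10,0,0,0],[0,0,5,0,0,0],[0,0,0,0,0,0],[0,0,0,0,0,0]]

```text
time: 15.23
position: [0.4438, -0.0635, 0.0947]
tool_rot: [0.691, 0.616, -0.28, 0.253]
ft_force: [-0.1, -0.1, -0.3]
grip_width: 0.0827
grip_force: 0.0
```

Emit:
drive_tool:
  deltas:
    - [[0,0,0,0,0,0],[0,0,0,0,0,0],[0,0,0,0,0,0],[0,0,0,0,0,0],[0,0,0,0,0,0],[0,0,0,0,0,0]]
  gripper: 50
  squeeze: 22

```text
time: 15.73
position: [0.4406, -0.0631, 0.094]
tool_rot: [0.692, 0.616, -0.282, 0.251]
ft_force: [-4.2, 3.3, 2.3]
grip_width: 0.057
grip_force: 22.0
```

Emit:
drive_tool:
  deltas:
    - [[0,0,-6,0,0,0],[0,0,-12,0,0,0],[0,0,-20,0,0,0],[0,0,-25,0,0,0],[0,0,-25,0,0,0],[0,0,-20,0,0,0],[0,0,-10,0,0,0],[0,0,0,0,0,0]]

```text
time: 16.4
position: [0.4538, 0.02, 0.1797]
tool_rot: [0.691, 0.617, -0.278, 0.254]
ft_force: [0.2, -0.4, -3.3]
grip_width: 0.0571
grip_force: 22.0
```

Emit:
drive_tool:
  deltas:
    - [[0,0,-6,0,0.1,0],[0,0,-6,0,0.1,0],[0,0,-6,0,0.1,0],[0,0,-6,0,0.1,0],[0,0,-6,0,0.1,-0.01],[0,0,-6,0,0.1,-0.01],[0,0,-6,0,0.1,-0.01],[0,0,0,0,0.09,-0.01]]

```text
time: 17.07
position: [0.4538, 0.0363, 0.2156]
tool_rot: [0.732, 0.681, 0.007, -0.008]
ft_force: [0.3, -0.4, -2.6]
grip_width: 0.0571
grip_force: 22.0
```

```bash
python3 go.py "[.6198,-.027,.18]" "-.065,0"
python3 - <<'E'
from h import *
cm=cam(eyes.camera("scene"));o=sensors.get_obs();print(o["ft_force"],o["grip_width"])
# beaker base, wash base, wash cap top, heater base corner
print(unproj(np.array([(280,335),(297,285),(288,230),(405,240),(415,240)])*.64-.18,[0,0,.19,0,0],cm).round(3))
E
```

```text
pos [0.4538 0.0363 0.2156] q [-0.18  0.35  1.88  0.02  0.92 -0.12] xyz axes [[0.073, 0.997, 0.02], [0.997, -0.073, -0.002], [-0.001, 0.02, -1.0]]
tool delta mm [-51.7 170.2  34.2]
turn [-0.002 -0.02  -0.008]
[-0.96675966 -3.4540813  -2.37948704] 0.0568704588694223
[[ 0.795  0.082  0.   ]
 [ 0.804 -0.028  0.   ]
 [ 0.794 -0.015  0.19 ]
 [ 0.637 -0.188  0.   ]
 [ 0.618 -0.193  0.   ]]
```

Emit:
drive_tool:
  deltas:
    - [[-4,12,0,0,-0.01,0],[-8,25,0,0,-0.01,0],[-8,28,0,0,0,-0.008],[-8,28,0,0,0,0],[-8,28,0,0,0,0],[-8,26,0,0,0,0],[-6,16,0,0,0,0],[-2,7,0,0,0,0]]

```text
time: 17.78
position: [0.6216, -0.0283, 0.2126]
tool_rot: [0.731, 0.683, -0.004, 0.0]
ft_force: [0.4, 0.4, -3.1]
grip_width: 0.0573
grip_force: 22.0
```

Emit:
drive_tool:
  deltas:
    - [[0,0,10,0,0,0],[0,0,20,0,0,0],[0,0,0,0,0,0],[0,0,0,0,0,0]]

```text
time: 18.12
position: [0.6169, -0.0256, 0.1823]
tool_rot: [0.73, 0.684, -0.005, -0.003]
ft_force: [-0.9, -0.0, -2.1]
grip_width: 0.057
grip_force: 22.0
```

```bash
python3 go.py "[.6198,-.027,.115]" "-.065,0"
python3 - <<'E'
from bot import *
from scipy.optimize import minimize
o=sensors.get_obs();M=R.from_quat(o["tool_rot"]).as_matrix()
for n in("wrist","scene","side"):
    c=eyes.camera(n);cm=cam(c,o);m=mask(c["img"])
    k,l,s,ce=cv2.connectedComponentsWithStats(cv2.morphologyEx(m,cv2.MORPH_OPEN,np.ones((2,2))))
    for pit in(-.15,0,.15):
        u=-M[:,0]*np.cos(pit)+np.array([0,0,1])*np.sin(pit);up=np.cross(M[:,1],u);up*=np.sign(up[2])
        B=o["position"]+M[:,2]*.014-u*.0553
        uv=proj([B+.029*(M[:,1]*np.cos(t)+up*np.sin(t))+u*q for t in np.linspace(0,6.28,40) for q in(0,.08)],cm)
        h=cv2.convexHull(uv.astype(np.float32));e=np.zeros(m.shape,np.uint8);cv2.fillConvexPoly(e,h.astype(np.int32),1)
        print(n,pit,"bbox pred",cv2.boundingRect(e),"in/outside mask",(m&e).sum(),e.sum())
    x,y,w,h=cv2.boundingRect(e)
    for i in range(1,k):
        if s[i,4]>80 and abs(ce[i][0]-x-w/2)<60 and abs(ce[i][1]-y-h/2)<80:print("   comp",s[i])
E
```

```text
pos [ 0.6169 -0.0256  0.1823] q [-0.22  0.59  1.5  -0.01  1.05 -0.15] xyz axes [[0.065, 0.998, -0.003], [0.998, -0.065, -0.011], [-0.011, -0.002, -1.0]]
tool delta mm [-1.   3.7 67.3]
turn [-0.011  0.003 -0.   ]
wrist -0.15 bbox pred (193, 136, 127, 191) in/outside mask 11015 20327
wrist 0 bbox pred (196, 140, 121, 185) in/outside mask 10983 19713
wrist 0.15 bbox pred (200, 147, 114, 175) in/outside mask 10747 18702
   comp [ 201  145  114  125 8991]
   comp [ 215  299   81   30 1957]
scene -0.15 bbox pred (232, 149, 33, 39) in/outside mask 413 860
scene 0 bbox pred (232, 149, 33, 40) in/outside mask 413 861
scene 0.15 bbox pred (232, 150, 33, 39) in/outside mask 412 845
   comp [236 162  25  26 327]
side -0.15 bbox pred (255, 162, 29, 31) in/outside mask 267 556
side 0 bbox pred (255, 162, 29, 31) in/outside mask 267 568
side 0.15 bbox pred (255, 162, 29, 32) in/outside mask 267 566
   comp [218 152  11  11  92]
   comp [260 171  19  22 236]
```

Emit:
drive_tool:
  deltas:
    - [[-1,3,15,-0.01,0,0],[0,0.5,20,0,0,0],[0,0,15,0,0,0],[0,0,8,0,0,0],[0,0,4,0,0,0],[0,0,0,0,0,0],[0,0,0,0,0,0]]

```text
time: 18.85
position: [0.6245, -0.0281, 0.1235]
tool_rot: [0.73, 0.684, 0.002, 0.004]
ft_force: [-0.6, -0.4, -2.6]
grip_width: 0.0569
grip_force: 22.0
```

Emit:
drive_tool:
  deltas:
    - [[0,0,2,0,0,0],[0,0,2,0,0,0],[0,0,1,0,0,0],[0,0,0,0,0,0],[0,0,0,0,0,0]]

```text
time: 19.27
position: [0.6239, -0.0281, 0.1177]
tool_rot: [0.73, 0.684, 0.001, 0.004]
ft_force: [-0.3, 0.4, -2.8]
grip_width: 0.0569
grip_force: 22.0
```

Emit:
drive_tool:
  deltas:
    - [[0,-4,2,0,0,0],[0,0,2,0,0,0],[0,0,1,0,0,0],[0,0,1,0,0,0],[0,0,0,0,0,0]]

```text
time: 19.68
position: [0.6198, -0.0278, 0.1113]
tool_rot: [0.73, 0.684, 0.001, 0.004]
ft_force: [0.7, 0.1, -3.7]
grip_width: 0.0568
grip_force: 22.0
```

Emit:
drive_tool:
  deltas:
    - [[0,0,1,0,0,0],[0,0,1,0,0,0],[0,0,0,0,0,0],[0,0,0,0,0,0]]

```text
time: 20.02
position: [0.62, -0.0278, 0.1095]
tool_rot: [0.73, 0.684, 0.001, 0.004]
ft_force: [0.1, 0.5, -2.4]
grip_width: 0.0571
grip_force: 22.0
```

Emit:
drive_tool:
  deltas:
    - [[0,0,1,0,0,0],[0,0,1,0,0,0],[0,0,0,0,0,0],[0,0,0,0,0,0]]

```text
time: 20.35
position: [0.6205, -0.0281, 0.1083]
tool_rot: [0.73, 0.684, 0.001, 0.004]
ft_force: [-0.4, -1.1, 2.5]
grip_width: 0.0569
grip_force: 22.0
```

Emit:
drive_tool:
  deltas:
    - [[0,0,1,0,0,0],[0,0,1,0,0,0],[0,0,0,0,0,0],[0,0,0,0,0,0]]

```text
time: 20.68
position: [0.6208, -0.0283, 0.1078]
tool_rot: [0.73, 0.684, 0.002, 0.005]
ft_force: [-2.6, -0.1, 11.5]
grip_width: 0.0569
grip_force: 22.0
```

Emit:
drive_tool:
  deltas:
    - [[0,-0.5,-1.5,0,0,0],[0,0,0,0,0,0],[0,0,0,0,0,0]]

```text
time: 20.93
position: [0.6205, -0.0282, 0.108]
tool_rot: [0.73, 0.684, 0.002, 0.005]
ft_force: [-0.2, -0.7, 6.0]
grip_width: 0.0568
grip_force: 22.0
```

Emit:
drive_tool:
  deltas:
    - [[0,0,0,0,0,0],[0,0,0,0,0,0],[0,0,0,0,0,0],[0,0,0,0,0,0],[0,0,0,0,0,0]]
  gripper: 92

```text
time: 21.35
position: [0.619, -0.0276, 0.1065]
tool_rot: [0.73, 0.684, 0.001, 0.003]
ft_force: [0.3, -0.9, -0.1]
grip_width: 0.0782
grip_force: 0.0
```

Emit:
drive_tool:
  deltas:
    - [[0,0,-8,0,0,0],[0,0,-20,0,0,0],[0,0,-35,0,0,0],[0,0,-35,0,0,0],[0,0,-35,0,0,0],[0,0,-10,0,0,0],[0,0,0,0,0,0],[0,0,0,0,0,0]]

```text
time: 22.02
position: [0.6182, -0.0271, 0.2503]
tool_rot: [0.73, 0.684, 0.001, 0.004]
ft_force: [-0.4, -0.6, -0.4]
grip_width: 0.0803
grip_force: 0.0
```

```bash
cat > chk.py <<'E'
from bot import *
o=sensors.get_obs();print(o["position"],o["ft_force"])
for n in("scene","side","wrist"):
    c=eyes.camera(n);cm=cam(c,o);m=mask(c["img"]);mid=np.array([.6198,-.0288,.095]);u=np.array([-np.sin(.065),-np.cos(.065),0]);sd=np.array([u[1],-u[0],0])*-1;B=mid-.057*u
    uv=proj([B+.029*(sd*np.cos(t)+np.array([0,0,np.sin(t)]))+u*q for t in np.linspace(0,6.28,40) for q in(0,.08)],cm)
    e=np.zeros(m.shape,np.uint8);cv2.fillConvexPoly(e,cv2.convexHull(uv.astype(np.float32)).astype(np.int32),1)
    x,y,w,h=cv2.boundingRect(e);print(n,"pred bbox",(x,y,w,h),"m&e",(m&e).sum(),e.sum(),"m out near",m[max(0,y-12):y+h+12,max(0,x-12):x+w+12].sum()-(m&e).sum())
    a=np.argwhere(m&cv2.dilate(e,np.ones((15,15))));print("  mask bbox",a.min(0)[::-1],a.max(0)[::-1])
E
python3 chk.py; python3 go.py "[.503,.285,.23]" "-.037,0"
```

```text
[ 0.6181819  -0.02711757  0.25030285] [-0.4225699  -0.56768218 -0.36890185]
scene pred bbox (232, 165, 31, 38) m&e 550 787 m out near 18
  mask bbox [234 164] [261 201]
side pred bbox (254, 174, 28, 31) m&e 382 508 m out near 20
  mask bbox [257 174] [281 203]
wrist pred bbox (225, 121, 64, 96) m&e 3404 5711 m out near 319
  mask bbox [232 125] [291 223]
pos [ 0.617  -0.0269  0.2477] q [-0.22  0.51  1.45 -0.    1.18 -0.16] xyz axes [[0.065, 0.998, -0.003], [0.998, -0.065, 0.002], [0.002, -0.003, -1.0]]
tool delta mm [ 303.9 -134.2   16.6]
turn [ 0.002  0.003 -0.028]
```

Emit:
drive_tool:
  deltas:
    - [[20,-25,0,0,0,0],[34,-22,0,0,0,0],[35,-20,0,0,0,0],[35,-18,0,0,0,0],[36,-15,0,0,0,0],[37,-12,0,0,0,0],[37,-10,0,0,0,-0.015],[37,-8,0,0,0,-0.015]]
  gripper: 48

```text
time: 22.83
position: [0.5038, 0.2529, 0.2463]
tool_rot: [0.719, 0.695, -0.001, 0.003]
ft_force: [1.0, 0.1, 0.4]
grip_width: 0.043
grip_force: 0.0
```

Emit:
drive_tool:
  deltas:
    - [[30,-3,0,0,0,0],[10,0,0,0,0,0],[0,0,0,0,0,0],[0,0,0,0,0,0]]

```text
time: 23.17
position: [0.5037, 0.2911, 0.2466]
tool_rot: [0.719, 0.695, -0.001, 0.004]
ft_force: [0.0, -0.3, -0.7]
grip_width: 0.0423
grip_force: 0.0
```

```bash
python3 go.py "[.5065,.294,.166]" "-.037,0"
python3 - <<'E'
from h import *
# blue bars in scene (arm may hide): top-edge estimate
o=sensors.get_obs()
for n in("scene","side","wrist"):
    c=eyes.camera(n);cm=cam(c,o);h=cv2.cvtColor(c["img"],cv2.COLOR_RGB2HSV);m=((abs(h[...,0].astype(int)-110)<12)&(h[...,1]>150)&(h[...,2]>80)).astype(np.uint8)
    k,l,s,ce=cv2.connectedComponentsWithStats(m)
    for i in range(1,k):
        if s[i,4]>40:print(n,s[i],unproj([ce[i]],.15,cm).round(3))
E
```

```text
pos [0.5037 0.2911 0.2466] q [ 0.34  0.47  1.54 -0.01  1.13  0.37] xyz axes [[0.034, 0.999, -0.006], [0.999, -0.034, 0.004], [0.004, -0.006, -1.0]]
tool delta mm [ 3.5  2.3 80.6]
turn [0.004 0.006 0.003]
scene [248 278  21  10  86] [[0.512 0.27  0.15 ]]
scene [229 319  36  18 260] [[0.51  0.373 0.15 ]]
side [232 294  26  16 126] [[0.508 0.373 0.15 ]]
wrist [ 214   86   99   23 1877] [[0.512 0.371 0.15 ]]
wrist [295 218  11   9  51] [[0.54  0.273 0.15 ]]
wrist [220 233  27  11 190] [[0.48  0.259 0.15 ]]
```

Emit:
drive_tool:
  deltas:
    - [[5,2,25,0,0.006,0],[5,0,30,0,0,0],[0,0,18,0,0,0],[0,0,7,0,0,0],[0,0,0,0,0,0]]

```text
time: 23.73
position: [0.5064, 0.2998, 0.1662]
tool_rot: [0.72, 0.694, 0.001, 0.001]
ft_force: [0.6, 0.6, 0.2]
grip_width: 0.0416
grip_force: 0.0
```

Emit:
drive_tool:
  deltas:
    - [[-8,0,0,0,0,0],[-10,0,0,0,0,0],[-12,0,0,0,0,0],[-12,0,0,0,0,0],[-12,0,0,0,0,0],[-12,0,0,0,0,0],[-12,0,0,0,0,0],[-12,0,0,0,0,0]]

```text
time: 24.4
position: [0.5042, 0.2103, 0.1682]
tool_rot: [0.72, 0.694, 0.004, 0.002]
ft_force: [1.3, 1.4, 1.5]
grip_width: 0.0419
grip_force: 0.9
```

Emit:
drive_tool:
  deltas:
    - [[-8,0,0,0,0,0],[-5,0,0,0,0,0],[-2,0,0,0,0,0],[-1,0,0,0,0,0],[0,0,0,0,0,0]]

```text
time: 24.82
position: [0.5031, 0.1954, 0.1676]
tool_rot: [0.719, 0.695, 0.003, 0.002]
ft_force: [-0.1, -0.2, 0.5]
grip_width: 0.0421
grip_force: 0.0
```

Emit:
drive_tool:
  deltas:
    - [[-1,0,0,0,0,0],[-1,0,0,0,0,0],[-1,0,0,0,0,0],[0,0,0,0,0,0]]

```text
time: 25.15
position: [0.5029, 0.193, 0.1675]
tool_rot: [0.719, 0.695, 0.003, 0.001]
ft_force: [-0.7, 1.3, 0.1]
grip_width: 0.0414
grip_force: 0.9
```

Emit:
drive_tool:
  deltas:
    - [[-1,0,0,0,0,0],[-1,0,0,0,0,0],[-1,0,0,0,0,0],[0,0,0,0,0,0]]

```text
time: 25.48
position: [0.503, 0.1926, 0.1677]
tool_rot: [0.72, 0.694, 0.005, -0.0]
ft_force: [0.1, 11.1, -3.0]
grip_width: 0.042
grip_force: 5.7
```

Emit:
drive_tool:
  deltas:
    - [[-1,0,0,0,0,0],[-1,0,0,0,0,0],[0,0,0,0,0,0]]

```text
time: 25.73
position: [0.503, 0.1924, 0.1677]
tool_rot: [0.72, 0.694, 0.007, -0.002]
ft_force: [-0.1, 16.8, -3.0]
grip_width: 0.042
grip_force: 8.6
```

Emit:
drive_tool:
  deltas:
    - [[6,0,0,0,0,0],[4,0,0,0,0,0],[0,0,-20,0,0,0],[0,0,-35,0,0,0],[0,0,-35,0,0,0],[0,0,-20,0,0,0],[0,0,0,0,0,0],[0,0,0,0,0,0]]

```text
time: 26.4
position: [0.5034, 0.197, 0.2791]
tool_rot: [0.719, 0.695, 0.004, 0.003]
ft_force: [0.6, -0.6, -0.3]
grip_width: 0.0419
grip_force: 0.0
```

```bash
python3 chk.py
python3 - <<'E'
from h import *
o=sensors.get_obs()
def blobs(img,n,cm):
    h=cv2.cvtColor(img,cv2.COLOR_RGB2HSV);m=((abs(h[...,0].astype(int)-110)<12)&(h[...,1]>150)&(h[...,2]>80)).astype(np.uint8)
    k,l,s,ce=cv2.connectedComponentsWithStats(m)
    for i in range(1,k):
        if s[i,4]>40:print(n,s[i],unproj([ce[i]],.15,cm).round(3))
for n in("scene","wrist"):
    c=eyes.camera(n);blobs(c["img"],n,cam(c,o))
    if n=="scene":blobs(cv2.imread("pics/raw.png")[:,:,::-1].copy(),"initial",cam(c))
E
```

```text
[0.50342412 0.19703186 0.2791092 ] [ 0.56694694 -0.64431974 -0.34507455]
scene pred bbox (232, 165, 31, 38) m&e 235 787 m out near 12
  mask bbox [243 164] [258 201]
side pred bbox (254, 174, 28, 31) m&e 15 508 m out near 0
  mask bbox [259 189] [262 193]
wrist pred bbox (327, 292, 57, 86) m&e 21 3879 m out near 27
  mask bbox [323 286] [390 341]
scene [256 241  33  19 313] [[0.503 0.183 0.15 ]]
scene [229 319  36  18 260] [[0.509 0.373 0.15 ]]
initial [256 241  33  19 302] [[0.503 0.183 0.15 ]]
initial [229 319  36  18 232] [[0.509 0.373 0.15 ]]
wrist [284 196  17  24 187] [[0.536 0.182 0.15 ]]
```

Emit:
drive_tool:
  deltas:
    - [[35,0,-10,0,0,0],[35,0,-10,0,0,0],[35,-5,0,0,0,0],[35,-15,0,0,0,0],[35,-20,0,0,0,0],[35,-20,0,0,0,0],[35,-20,0,0,0,0],[35,-20,0,0,0,0]]

```text
time: 27.32
position: [0.4111, 0.4819, 0.2962]
tool_rot: [0.719, 0.695, 0.002, 0.002]
ft_force: [0.1, 0.1, 0.5]
grip_width: 0.0419
grip_force: 0.0
```

Emit:
drive_tool:
  deltas:
    - [[30,-20,0,0,0,0],[20,-10,0,0,0,0],[10,0,0,0,0,0],[0,0,0,0,0,0],[0,0,0,0,0,0]]

```text
time: 27.73
position: [0.3851, 0.5411, 0.2965]
tool_rot: [0.719, 0.695, 0.002, 0.002]
ft_force: [0.3, -0.3, -0.2]
grip_width: 0.0416
grip_force: 0.0
```

```bash
python3 chk.py
```

```text
[0.3851156  0.54107474 0.29649859] [ 0.30831753 -0.26701424 -0.18643776]
scene pred bbox (232, 165, 31, 38) m&e 481 787 m out near 17
  mask bbox [234 164] [261 200]
side pred bbox (254, 174, 28, 31) m&e 334 508 m out near 17
  mask bbox [257 174] [280 202]
wrist pred bbox (0, 0, 0, 0) m&e 0 0 m out near 0Traceback (most recent call last):
  File "chk.py", line 8, in <module>
    a=np.argwhere(m&cv2.dilate(e,np.ones((15,15))));print("  mask bbox",a.min(0)[::-1],a.max(0)[::-1])
                                                                        ~~~~~^^^
    return umr_minimum(a, axis, None, out, keepdims, initial, where)
ValueError: zero-size array to reduction operation minimum which has no identity
```

The bottle is still on the rollers, both covers match their initial shut positions, and the arm is clear.

```bash
python3 -c "
from rig import ticket
print(ticket.hand_in())"
```

```text
the job is handed in; nothing more can be done
None
```

The job is handed in at about 28 s: the bottle was lifted out by its cap, parked in the V-block and let go, then moved onto the rollers, and the store's cover is shut again; final camera checks put the bottle and both covers within a few millimetres of where they should be.

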